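# Line up the quarter-turn fastener and hold the lamp supply cover shut

### The job

The hinged cover of the microscope's lamp power supply is standing ajar. While it is still ajar, turn the red winged fastener near its front edge until the wing lines up with the two black index marks on the cover, so that the cross-pin below matches the slot in the frame; only then press the front of the cover fully down against the frame and finish while still holding it down, leaving the wing lined up. Do not knock or shift the bottle, the slide box or the covered dish.

Things in the scene. Friction and masses are not known exactly. Their poses are not given: they have to be found in the camera images.
- box: lamp power supply case, fixed to the bench: cream box, 240 mm front to back (its x axis, +x to the back where the hinge is), 260 mm wide (y), 100 mm high with an open top; origin at the centre of its underside. The front (-x) faces roughly towards the robot. Inside, 4 mm below the rim, a brass catch plate has an 11 mm wide slot running front to back, which takes the fastener's cross-pin
- panel: the cover: aluminium plate 241 x 250 x 6 mm, 0.4 kg, carrying the fastener. Origin on the hinge line (115 mm behind the box origin, 103 mm above the bench), at mid thickness; x axis points to the back, z is its upward normal; the plate runs from x = -245 mm to -4 mm, y = -125 to 125 mm. Black index marks (18 x 6 mm) lie on its top before and behind the fastener, on y = 0
- cover (a joint): hinge of the cover: 0 = pressed fully down on the frame (a solid stop), grows as the front edge rises, to 0.35 rad at most. A spring holds it ajar at about 0.11 rad and brings it back when it is let go; pushing it down at the fastener takes about 8 N when fully down. With the fastener not lined up, the cross-pin lands on the catch plate and stops the cover at about 0.06 rad
- fastener (a joint): angle of the quarter-turn fastener about the cover's normal: 0 = wing along the index marks (front to back of the cover, slot and cross-pin aligned), positive = wing turned counter-clockwise seen from above. It starts at 0.8 to 1.4 and must be turned clockwise to 0; 0 is no stop, it turns on to -0.6. Light friction (about 0.05 N m), stays where it is left
- wing (a point): centre of the top of the red wing, on the fastener's axis (195 mm in front of the hinge line), 29 mm above the cover's top face; its x axis runs along the wing. The wing is a flat upright tab 40 mm long, 10 mm thick, 24 mm high with a white line on top, above a black disc of 32 mm diameter and 5 mm height lying on the cover
- edge (a point): point on the top face of the cover at its middle, 10 mm in from the front edge and 40 mm in front of the fastener's axis
- bottle: bystander: amber bottle, 60 mm diameter, 140 mm high, standing beside the supply; origin at the centre of its underside
- slidebox: bystander: blue and white slide box 102 x 87 x 36 mm; origin at the centre of its underside
- dish: bystander: covered culture dish, 90 mm diameter, 16 mm high; origin at the centre of its underside

How it is judged:
On the way:
1. the wing is lined up with the index marks while the cover is still ajar (value of joint fastener between -0.15 and 0.15 rad and value of joint cover above 0.04 rad), for 0.2 s.
At the end, for the whole second after the job is handed in: The cover is down on the frame (hinge under 0.02 rad, 4 mm at the front edge), the wing is within 0.15 rad of the index marks, and the fingers are pressing on the cover or its fastener with more than 3 N (value of joint cover below 0.02 rad and value of joint fastener between -0.15 and 0.15 rad and contact force between the fingers and panel above 3 N); the arm keeps its last pose, push and grip.
It fails at once if the bottle is shifted or tipped (distance of bottle from where it was at the start of the episode above 0.03 m or angle between bottle's own z axis and vertical above 0.4 rad).
It fails at once if the slide box is shifted (distance of slidebox from where it was at the start of the episode above 0.03 m).
It fails at once if the dish is shifted (distance of dish from where it was at the start of the episode above 0.03 m).
It also fails if it takes over 40 s, if anything falls off the work surface, if the arm or the gripper's body presses on something with over 40 N, if the wrist force passes 120 N, or if a joint passes its speed limit or range.

### The arm

A 6-joint arm with a two-finger parallel gripper is mounted at the origin on the work surface. World frame = base frame: x ahead of the robot, y to its left, z up, the work surface at z = 0. Lengths are in m, angles in rad, forces in N, time in s.
With the tool pointing down it reaches from about 0.275 to 0.725 m from the base axis. Payload 15.9 kg.
Tool frame: the origin (TCP) lies between the finger pads; the fingertips stand ahead of it and the grasp point (between the pads) lies 11 mm behind it (arm.nose_length is the z of the fingertips in the tool frame, in m); z points along the fingers, y is the line along which they close (so a half turn about z gives the same grasp; the last joint's range is limited). The gripper opens to 85 mm and grips with 20 to 120 N. Pads are 22 mm wide; open, the fingers measure 114 mm over their backs; the gripper's body (76 mm by 85 mm) begins 54 mm behind the grasp point. The pads swing forward as they close: fully open they stand 13 mm farther back than shut.
Start: joints at [1.253, 0.213, -0.034, 1.323, 0, 1.571], TCP at [0.156, 0.475, 0.239] pointing down, gripper open.
Joint ranges: [-2.98, 2.98], [-0.74, 1.72], [-1.14, 1.35], [-2.1, 2.04], [-1.57, 1.44], [-3.14, 3.14]. Speed limits (rad/s): [1.89, 1.89, 2.39, 2.57, 3.14, 3.14].

### API

Orientations are given as a rotation vector (axis times angle).
In Python, from rig import telemetry, imaging, order, arm gives the robot as it stands.
- The arm moves only by the shell command python3 -m creep 'ROWS'. ROWS is text: rows parted by semicolons, each of 7 numbers parted by spaces: the turn, a rotation vector about the tool's x, y, z each as a share of 8 degrees, from -1 to 1, then the shift along the tool's x, y, z each as a share of 0.1 m, from -1 to 1, then the finger opening in mm, from 0 to 85.4. A call has 1 to 20 rows; each row shifts and turns the commanded pose from where the row before left it, along the tool's axes as they then stand; what a row does not reach is not made up. A row lasts 1/8 s, in which the tool goes at most 62.5 mm and 10.7 degrees, less where a joint would pass 70% of its speed; a pose out of reach is approached as far as the arm can. A call with a number of a shift or a turn outside -1 to 1 is refused whole. A call with a gripper value outside its range is refused whole. The fingers move at their own pace and stop on an object; the grip force is fixed at half the most. Time passes only in rows, so rows that do not move let the fingers close. It gives the time, the measured TCP pose, the force, the opening and the grip force at its end, in the units of the state.
- telemetry.get_state(): the state, without advancing time (a new reading comes with each control period).
- imaging.camera(name): name is "scene" or "top" or "wrist"; returns (picture, depth): 480x640x3 uint8, blue, green, red; 480x640 float32, m along the optical axis (not along the pixel's ray), 0 where there is no reading.
- imaging.camera_info(name): a dict with "mtx" (3x3 intrinsics, pixels), "T" (4x4, takes a point from camera to world coordinates); the wrist camera has in their place "hand_eye" (4x4, takes a point from camera to tool coordinates, whose origin is the TCP and whose axes are the flange's). Camera axes: x right, y up, looking along -z (the intrinsics and any distortion apply to the point x, -y, -z); pixel columns grow to the right and rows downward; lengths in m; the calibration is good to about 2 mm. The wrist camera is an equidistant fisheye: a pixel r from the principal point sees the ray r / f radians off the axis. A picture is of the moment at which its call begins: read the wrist's pose just before it. camera_info takes no time and is no camera call.
- order.job_done(): hands the job in; it is judged then, once.
The state is a dict: "clock": time; "joint_pos": joint angles; "dq": joint speeds; "joint_efforts": joint torques, N m; "tool_pos": TCP position; "eef_rot": TCP orientation; "ft_force": force on the tool from outside, world axes, zero at the start; "wrist_torque": the same for the moment, N m; "width": finger opening in m; "grasp_force": force on a finger pad.
Only numpy, scipy, OpenCV 4.12 (cv2) and the standard library are available. Lean on these libraries where they do the work, as an engineer would, in place of code of your own. Each camera call takes 0.05 s, during which the arm holds its last target. There are 200 camera calls.

## Working session

There is one attempt and no reset: what is moved stays moved. The work goes in short steps, Python scripts to look and compute and a shell command to move; the robot and the scene stay as the last step left them, time stands still between calls to the robot, and variables do not carry over. Pictures are saved under pics/ and viewed, at most 10 in all, crops included, and the job is handed in when it is done.

```bash
ls; mkdir -p pics; python3 - <<'E'
from rig import telemetry, imaging, arm
import cv2,numpy as np
s=telemetry.get_state()
for k in s: print(k,np.round(s[k],3))
print(arm.nose_length)
for n in("scene","top"):
    p,d=imaging.camera(n); i=imaging.camera_info(n); print(n,np.round(i["mtx"],1).tolist(),np.round(i["T"],3).tolist(),[k for k in i])
    cv2.imwrite(f"pics/{n}0.png",p); np.save(f"pics/{n}0.npy",d)
E
```

```text
pics
clock 0.0
joint_pos [ 1.253  0.213 -0.035  1.323 -0.     1.571]
dq [ 0.    -0.    -0.    -0.001  0.001 -0.001]
joint_efforts [-4.0000e-03 -6.8617e+01  4.8712e+01  1.8000e-02 -0.0000e+00 -0.0000e+00]
tool_pos [0.156 0.475 0.239]
eef_rot [-4.970e-01 -3.102e+00  2.000e-03]
ft_force [ 0.299 -0.003 -0.167]
wrist_torque [ 0.032  0.006 -0.012]
grasp_force 0.0
width 0.085
0.008
scene [[469.1, 0.0, 320.1], [0.0, 469.1, 242.3], [0.0, 0.0, 1.0]] [[0.563, -0.546, 0.621, 1.141], [0.827, 0.368, -0.426, -0.339], [0.004, 0.753, 0.658, 0.714], [0.0, 0.0, 0.0, 1.0]] ['mtx', 'T']
top [[614.6, 0.0, 319.9], [0.0, 614.6, 239.0], [0.0, 0.0, 1.0]] [[0.012, 0.986, -0.164, 0.395], [-1.0, 0.014, 0.015, 0.049], [0.017, 0.164, 0.986, 1.164], [0.0, 0.0, 0.0, 1.0]] ['mtx', 'T']
```

View pics/top0.png

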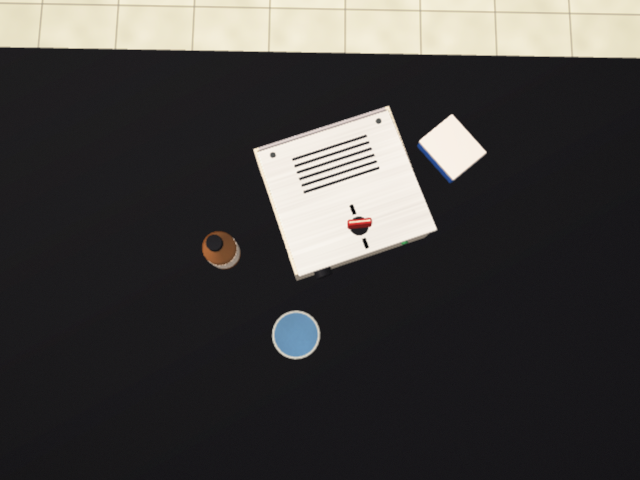

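View pics/scene0.png

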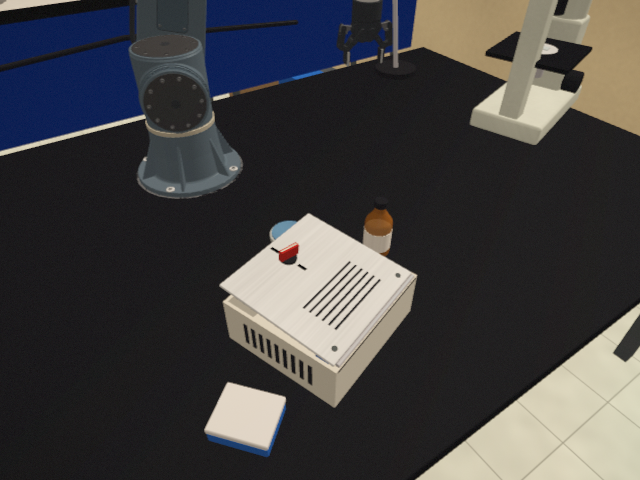

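```bash
python3 - <<'E'
import cv2
p=cv2.imread("pics/top0.png")[180:280,290:440]
cv2.imwrite("pics/crop0.png",cv2.resize(p,None,fx=5,fy=5,interpolation=cv2.INTER_CUBIC))
E
cat > h.py <<'E'
import numpy as np
from rig import imaging
def pt(n,d,u,v,z=None):
    i=imaging.camera_info(n);K=i["mtx"];T=i["T"]
    r=np.array([(u-K[0,2])/K[0,0],-(v-K[1,2])/K[1,1],-1])
    if z is None:
        r=r*np.median(d[int(v)-1:int(v)+2,int(u)-1:int(u)+2]); return T[:3,:3]@r+T[:3,3]
    w=T[:3,:3]@r; return T[:3,3]+w*(z-T[2,3])/w[2]
E
```

```text
(no output)
```

View pics/crop0.png

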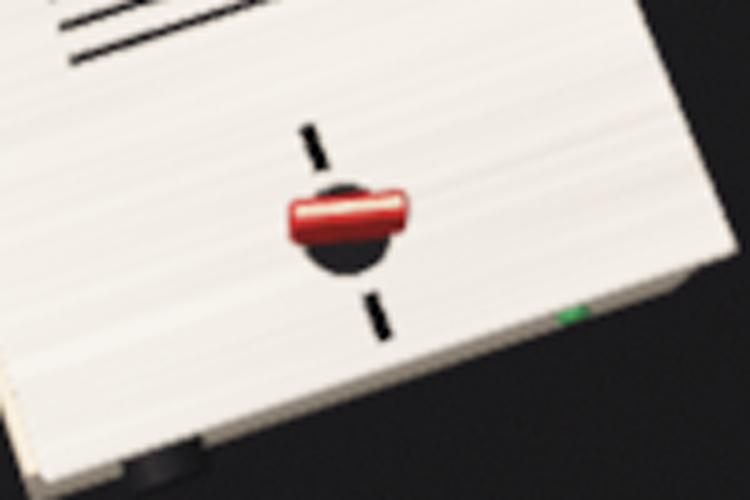

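The crop shows the wing top running from (295,217) to (405,202), with its centre near (350,209). The index marks run from (308,125) to (386,340). The cover's front corners are at about (45,482) and (738,248).

```bash
python3 - <<'E'
import numpy as np
from h import pt
d=np.load("pics/top0.npy")
c=lambda u,v:(290+u/5-.4,180+v/5-.4)
# plane of the cover from a grid of depth
P=np.array([pt("top",d,u,v) for u in range(285,410,8) for v in range(150,235,6) if (abs(u-359)>22 or abs(v-226)>26) and -.35*(u-270)+158<v-4 and u>265+(v-150)*.35+6 and u<390+(v-107)*.36-6 and v<268-(u-300)*.27])
P=P[np.isfinite(P).all(1)]
for _ in range(3):
    A=np.c_[P[:,:2],np.ones(len(P))];q=np.linalg.lstsq(A,P[:,2],rcond=None)[0];r=P[:,2]-A@q;P=P[abs(r)<.006]
n=np.array([-q[0],-q[1],1]);n/=np.linalg.norm(n);print("n",n,len(P),r.std(),"tilt",np.arccos(n[2]))
def onp(u,v,off=0):
    a=pt("top",d,*c(u,v),z=0);b=pt("top",d,*c(u,v),z=.5);w=b-a
    o=np.array([0,0,q[2]])+n*off
    return a+w*(n@(o-a))/(n@w)
m1,m2=onp(308,125),onp(386,340)
mid=(onp(320,170)+onp(372,293))/2
print("marks",m1,m2,"mid",mid); ax=(m1-m2)/np.linalg.norm(m1-m2); yaw=np.arctan2(ax[1],ax[0]);print("axis yaw",yaw,"len",np.linalg.norm(m1-m2))
w1,w2=onp(295,215,.029),onp(405,200,.029)
wa=w1-w2;print("wing",(w1+w2)/2,np.linalg.norm(wa),"yaw",np.arctan2(wa[1],wa[0]), "rel",np.arctan2(wa[1],wa[0])-yaw)
print("axis pt top",mid+n*.029,"front corners",onp(45,482),onp(738,248))
print("dish",pt("top",d,296,335),"bottle",pt("top",d,215,242),"sb",pt("top",d,452,148))
E
```

```text
n [0.1044667  0.03774546 0.99381185] 185 0.0008519926121710763 tilt 0.11130629117249423
marks [ 0.62950988 -0.02035878  0.1231312 ] [ 0.55309706 -0.04654342  0.13215801] mid [ 0.59140158 -0.03319121  0.12762442]
axis yaw 0.33013292005809525 len 0.08127754313844393
wing [ 0.59400619 -0.03228834  0.15649692] 0.03715967701101784 yaw 1.719271008772023 rel 1.3891380887139277
axis pt top [ 0.59443111 -0.03209659  0.15644497] front corners [0.50301072 0.06847287 0.13305457] [ 0.58646359 -0.16702082  0.1332264 ]
dish [0.40597574 0.07361334 0.01559643] bottle [0.55801491 0.21010433 0.13868673] sb [ 0.76304046 -0.21900935  0.03569702]
```

```bash
cat >> h.py <<'E'
from rig import telemetry
from scipy.spatial.transform import Rotation as R
TOP=np.array([.5943,-.0322,.1565]); N=np.array([.1047,.0370,.9938]); N/=np.linalg.norm(N)
def frame(wyaw,tilt_n=N):   # tool frame: z=-n, y perpendicular to wing (wing yaw - 90 deg)
    z=-tilt_n; w=np.array([np.cos(wyaw),np.sin(wyaw),0]); w-=z*(z@w); w/=np.linalg.norm(w)
    return R.from_matrix(np.c_[w*1.0,np.cross(z,w),z])
def go(p,Rt):
    s=telemetry.get_state(); R0=R.from_rotvec(s["eef_rot"])
    t=R0.inv().apply(np.array(p)-s["tool_pos"]); r=(R0.inv()*Rt).as_rotvec(degrees=True)
    print("shift total (0.1m)",np.round(t/.1,3),"turn total (8deg)",np.round(r/8,3),"shift in target axes",np.round(Rt.inv().apply(np.array(p)-s["tool_pos"])/.1,3))
    print("t",s["clock"],"pos",np.round(s["tool_pos"],4),"f",np.round(s["ft_force"],1),"tq",np.round(s["wrist_torque"],2),"w",round(float(s["width"]),4),"g",s["grasp_force"],"q",np.round(s["joint_pos"],2))
E
python3 - <<'E'
from h import *
print(frame(1.719).as_matrix().round(2)); go(TOP+N*.06,frame(1.719))
E
```

```text
[[-0.15  0.98 -0.1 ]
 [ 0.99  0.15 -0.04]
 [-0.02 -0.11 -0.99]]
shift total (0.1m) [-5.799 -3.405  0.231] turn total (8deg) [0.778 0.301 7.895] shift in target axes [-5.65   3.653 -0.053]
t 0.1 pos [0.1562 0.4747 0.2389] f [-0.4 -0.3 -0.4] tq [-0.02  0.05 -0.01] w 0.0853 g 0.0 q [ 1.25  0.21 -0.03  1.32 -0.    1.57]
```

```bash
python3 -m creep '0 0 0 -0.4 -0.24 0 70;0 0 0 -0.4 -0.24 0 70;0 0 0 -0.4 -0.24 0 70;0 0 0 -0.4 -0.24 0 70;0 0 0 -0.4 -0.24 0 70;0 0 0 -0.4 -0.24 0 70;0 0 0 -0.4 -0.24 0 70;0 0 0 -0.4 -0.24 0 70;0 0 0 -0.4 -0.24 0 70;0 0 0 -0.4 -0.24 0 70;0 0 0 -0.4 -0.24 0 70;0 0 0 -0.4 -0.24 0 70;0 0 0 -0.4 -0.24 0 60;0 0 0 -0.4 -0.24 0 60;0 0 0 -0.1 0 0 60;0 0 0 0 0 0 60'
python3 -m creep '0.1 0.04 0.98 0 0 0 60;0.1 0.04 0.98 0 0 0 60;0.1 0.04 0.98 0 0 0 60;0.1 0.04 0.98 0 0 0 60;0.1 0.04 0.98 0 0 0 60;0.1 0.04 0.98 0 0 0 60;0.1 0.04 0.98 0 0 0 60;0.1 0.04 0.98 0 0 0 60;0 0 0 0 0 0 60'
python3 -c "
from h import *
go(TOP+N*.06,frame(1.719))"
```

```text
clock: 2.1
tool_pos: [0.5927, -0.0222, 0.2387]
eef_rot: [-0.497, -3.101, -0.0]
ft_force: [0.3, 0.5, -0.4]
width: 0.06
grasp_force: 0.0
clock: 3.22
tool_pos: [0.5922, -0.0213, 0.2394]
eef_rot: [-1.997, -2.343, 0.151]
ft_force: [0.1, 0.0, -0.9]
width: 0.0598
grasp_force: 0.0
shift total (0.1m) [-0.094  0.095  0.225] turn total (8deg) [-0.025 -0.008  0.07 ] shift in target axes [-0.093  0.095  0.226]
t 3.225 pos [ 0.5922 -0.0213  0.2394] f [ 0.1  0.  -0.9] tq [ 0.02 -0.12  0.02] w 0.0598 g 0.0 q [-0.02  0.52  0.4   1.56 -0.04  1.4 ]
```

```bash
python3 -m creep '0 0 0.07 -0.09 0.09 0.2 60;0 0 0 0 0 0.25 50;0 0 0 0 0 0 50;0 0 0 0 0 0 50'
python3 - <<'E'
from h import *
import cv2
go(TOP-N*.012,frame(1.719))
p,d=imaging.camera("wrist");i=imaging.camera_info("wrist");print({k:np.round(i[k],3).tolist() for k in i})
cv2.imwrite("pics/w1.png",p)
E
```

```text
clock: 3.72
tool_pos: [0.5982, -0.0311, 0.195]
eef_rot: [-2.01, -2.335, 0.151]
ft_force: [1.9, 0.6, 0.5]
width: 0.0499
grasp_force: 0.0
shift total (0.1m) [0.002 0.003 0.507] turn total (8deg) [-0.016 -0.006 -0.   ] shift in target axes [0.003 0.002 0.507]
t 3.725 pos [ 0.5982 -0.0311  0.195 ] f [1.9 0.6 0.5] tq [ 0.02 -0.12 -0.03] w 0.0499 g 0.0 q [-0.03  0.54  0.31  1.45 -0.04  1.39]
{'mtx': [[371.648, 0.0, 317.617], [0.0, 371.648, 234.853], [0.0, 0.0, 1.0]], 'hand_eye': [[-0.0, 0.963, 0.269, 0.07], [1.0, 0.001, -0.0, 0.0], [-0.0, 0.269, -0.963, -0.135], [0.0, 0.0, 0.0, 1.0]]}
```

View pics/w1.png

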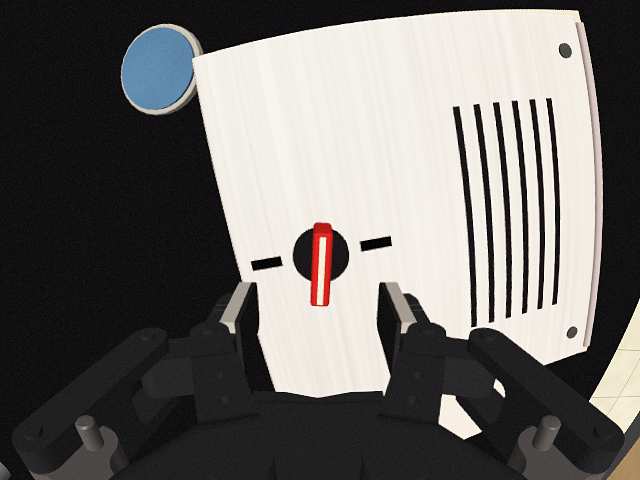

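The wrist picture shows the wing centred at about (321,265) between the fingers (columns 245 and 390) and lined up with the pads. I'll go down and close.

```bash
python3 -m creep '0 0 0 0 0 0.25 40;0 0 0 0 0 0.25 30;0 0 0 0 0 0 30;0 0 0 0 0 0 0;0 0 0 0 0 0 0;0 0 0 0 0 0 0;0 0 0 0 0 0 0;0 0 0 0 0 0 0'
python3 -c "
from h import *
go(TOP-N*.012,frame(1.719))"
```

```text
clock: 4.78
tool_pos: [0.5942, -0.033, 0.1456]
eef_rot: [-2.013, -2.334, 0.148]
ft_force: [6.3, 2.4, -1.0]
width: 0.0087
grasp_force: 61.1
shift total (0.1m) [ 0.005 -0.01   0.011] turn total (8deg) [ 0.    -0.008 -0.012] shift in target axes [ 0.005 -0.01   0.011]
t 4.775 pos [ 0.5942 -0.033   0.1456] f [ 6.3  2.4 -1. ] tq [ 0.52 -1.17 -0.05] w 0.0087 g 61.1187207698822 q [-0.03  0.54  0.19  1.33 -0.04  1.39]
```

```bash
python3 -m creep '0 0 0.9 0 0 0 0;0 0 0.9 0 0 0 0;0 0 0.9 0 0 0 0;0 0 0.9 0 0 0 0;0 0 0.9 0 0 0 0;0 0 0.9 0 0 0 0;0 0 0.9 0 0 0 0;0 0 0.9 0 0 0 0;0 0 0.9 0 0 0 0;0 0 0.9 0 0 0 0;0 0 0.9 0 0 0 0;0 0 0 0 0 0 0;0 0 0 0 0 0 0'
python3 - <<'E'
from h import *
import cv2
go(TOP-N*.012,frame(.338))
p,d=imaging.camera("wrist");cv2.imwrite("pics/w2.png",p)
p,d=imaging.camera("scene");cv2.imwrite("pics/s2.png",cv2.resize(p[210:310,220:370],None,fx=5,fy=5,interpolation=cv2.INTER_CUBIC))
E
```

```text
clock: 6.4
tool_pos: [0.5931, -0.0322, 0.1454]
eef_rot: [3.077, 0.523, -0.174]
ft_force: [-3.0, 7.2, -0.1]
width: 0.0086
grasp_force: 61.4
shift total (0.1m) [-0.002  0.004  0.008] turn total (8deg) [-0.022  0.009 -0.009] shift in target axes [-0.002  0.004  0.008]
t 6.4 pos [ 0.5931 -0.0322  0.1454] f [-3.   7.2 -0.1] tq [ 1.77  0.24 -0.19] w 0.0086 g 61.425687074661255 q [-0.03  0.54  0.19  1.33 -0.04  2.77]
```

View pics/w2.png

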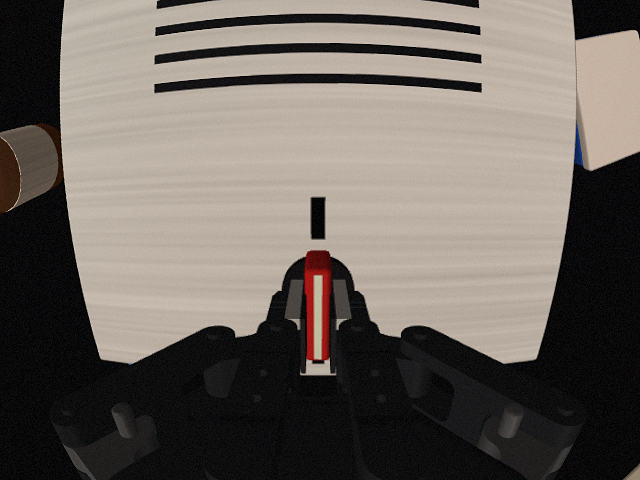

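The wing is in line with the rear index mark (column 318 for both) and the cover is still ajar. Next I'll swing the cover down about its hinge, keeping the grip.

```bash
python3 -m creep '0 0.1 0 -0.003 0 0.027 0;0 0.1 0 -0.003 0 0.027 0;0 0.1 0 -0.003 0 0.027 0;0 0.1 0 -0.003 0 0.027 0;0 0.1 0 -0.003 0 0.027 0;0 0.1 0 -0.003 0 0.027 0;0 0.1 0 -0.003 0 0.027 0;0 0 0 0 0 0 0'
python3 - <<'E'
from h import *
h=.338;X=np.array([np.cos(h),np.sin(h),0]);Z=np.array([0,0,1.])
c=np.array([np.cos(.1105)*.195,0]);
xp=np.array([*(N[2]*X[:2]),-np.hypot(*N[:2])]);hinge=TOP-N*.032+xp*.195;print("hinge",hinge)
go(hinge-X*.195+Z*.020,frame(.338,Z))
E
```

```text
clock: 7.5
tool_pos: [0.5901, -0.0332, 0.1271]
eef_rot: [-3.097, -0.526, 0.022]
ft_force: [-2.5, 8.4, 5.3]
width: 0.0086
grasp_force: 62.2
hinge [0.77377859 0.03087823 0.10304372]
shift total (0.1m) [-0.004  0.004  0.041] turn total (8deg) [-0.019  0.097 -0.009] shift in target axes [-0.005  0.004  0.041]
t 7.5 pos [ 0.5901 -0.0332  0.1271] f [-2.5  8.4  5.3] tq [ 1.98  0.46 -0.05] w 0.0086 g 62.16670274734497 q [-0.05  0.45  0.02  1.15 -0.    2.75]
```

```bash
python3 -m creep '0 0.1 0 0 0 0.02 0;0 0 0 0 0 0.02 0;0 0 0 0 0 0.01 0;0 0 0 0 0 0 0;0 0 0 0 0 0 0'
python3 - <<'E'
from h import *
import cv2
go([.590,-.0334,.123],frame(.338,np.array([0,0,1.])))
for n in("top","scene"):
    p,d=imaging.camera(n);cv2.imwrite(f"pics/{n}3.png",p);np.save(f"pics/{n}3.npy",d)
print([np.round(pt("top",d0,u,v),4) for d0 in[np.load("pics/top3.npy")] for u,v in((300,262),(310,240),(425,225),(300,200),(370,190))])
E
```

```text
clock: 8.12
tool_pos: [0.59, -0.0333, 0.1235]
eef_rot: [-3.095, -0.526, -0.0]
ft_force: [-12.3, 8.8, 26.8]
width: 0.0085
grasp_force: 65.3
shift total (0.1m) [0.    0.001 0.005] turn total (8deg) [-0.015 -0.004 -0.009] shift in target axes [0.    0.001 0.005]
t 8.125 pos [ 0.59   -0.0333  0.1235] f [-12.3   8.8  26.8] tq [1.85 2.7  0.01] w 0.0085 g 65.26419818401337 q [-0.06  0.44 -0.01  1.12  0.    2.75]
[array([0.5304, 0.067 , 0.1046]), array([0.5694, 0.0502, 0.1039]), array([ 0.4934, -0.0476,  0.6544]), array([0.6403, 0.0688, 0.1057]), array([ 0.5271, -0.0026,  0.6382])]
```

```bash
python3 - <<'E'
import cv2
from rig import imaging
p,_=imaging.camera("wrist");cv2.imwrite("pics/w4.png",p)
E
```

```text
(no output)
```

View pics/w4.png

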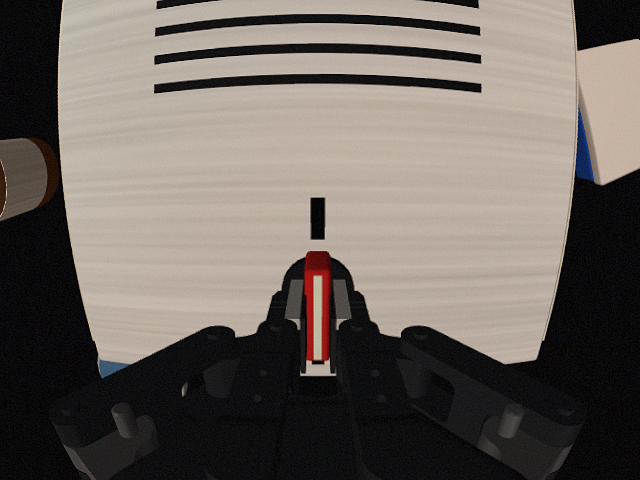

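View pics/scene3.png

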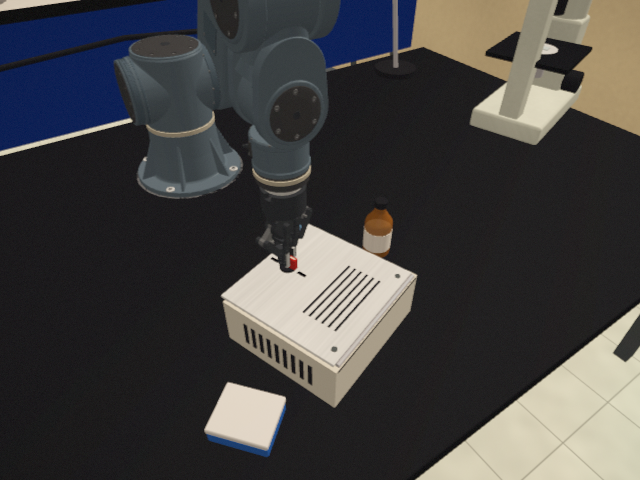

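The wrist picture shows the wing still in line with the index mark (column 318). The scene picture shows the cover flat on the frame, and the bottle at (378,235) and slide box at (247,415) where they were.

```bash
python3 -c "
from rig import order,telemetry
print(telemetry.get_state()['ft_force']); print(order.job_done())"
```

```text
[-12.5967508    7.9991318   26.98660879]
the job is handed in; nothing more can be done
None
```

I lined the wing up with the index marks while the cover was still ajar, then pressed the cover down flat; at about 8 s I handed the job in with the gripper still holding it at about 27 N; no verdict was returned.

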